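# Pack a specimen jar and close the shipping carton

### The arm

A 6-joint arm with a two-finger parallel gripper is mounted at the origin on the work surface. World frame = base frame: x ahead of the robot, y to its left, z up, the work surface at z = 0. Lengths are in m, angles in rad, forces in N, time in s.
With the tool pointing down it reaches from about 0.35 to 0.975 m from the base axis. Payload 7.1 kg.
Tool frame: the origin (TCP) lies at the very end of the fingers, on their centre line; the grasp point (between the pads) lies 19 mm behind it; z points along the fingers, y is the line along which they close (so a half turn about z gives the same grasp; the last joint's range is limited). The gripper opens to 88 mm and grips with 3 to 60 N. Pads are 20 mm wide; open, the fingers measure 115 mm over their backs; the gripper's body (75 mm by 178 mm) begins 61 mm behind the grasp point.
Start: joints at [1.157, 0.423, 1.63, -0, 1.089, -0.019], TCP at [0.24, 0.577, 0.223] pointing down, gripper open.
Joint ranges: [-3, 3], [-0.9, 2.11], [0.09, 2.58], [-1.31, 4.45], [0.11, 2.69], [-2.54, 2.54]. Speed limits (rad/s): [2.39, 2.39, 3.01, 3.14, 3.14, 3.14].

### API

Orientations are given as a unit quaternion [w, x, y, z].
In Python, from rig import readout, optics, workorder gives the robot as it stands.
- The arm moves only by the tool move_arm, never from a script. Its argument "rows" is text: rows parted by semicolons, each of 7 numbers parted by spaces: the closure, from -1 (fully open) to 1 (shut), then the shift along the tool's x, y, z in mm, then the turn, a rotation vector about the tool's x, y, z in degrees. A call has exactly 10 rows; each row shifts and turns the commanded pose from where the row before left it, along the tool's axes as they then stand; what a row does not reach is not made up. A row lasts 1/10 s, in which the tool goes at most 50 mm and 8.59 degrees, less where a joint would pass 70% of its speed; a pose out of reach is approached as far as the arm can. A call with a gripper value outside its range is refused whole. The fingers move at their own pace and stop on an object; "newtons" is the grip in N (left out, the last holds). Time passes only in rows, so rows that do not move let the fingers close, or fill a call up. It gives the time, the measured TCP pose, the force, the opening and the grip force at its end, in the units of the state.
- readout.state(): the state, without advancing time (a new reading comes with each control period).
- optics.grab_frame(name): name is "side" or "top" or "wrist"; returns the picture (400x640x3 uint8, red, green, blue); there is no depth.
- optics.camera_model(name): a dict with "fx", "fy", "cx", "cy" (pixels), "k1" (the pictures are not rectified: a ray, as slopes to the right and down, at radius r is drawn at 1 + k1 r^2 times it, then the intrinsics apply), "world_from_camera" (4x4, takes a point from camera to world coordinates). Camera axes: x right, y up, looking along -z (the intrinsics and any distortion apply to the point x, -y, -z); pixel columns grow to the right and rows downward; lengths in m; the calibration is good to about 2 mm. A picture is of the moment at which its call begins: read the wrist's pose just before it. camera_model takes no time and is no camera call; for the wrist camera it gives the pose at the moment of the call.
- workorder.close_job(): hands the job in; it is judged then, once.
The state is a dict: "clock": time; "joints": joint angles; "joint_vel": joint speeds; "effort": joint torques, N m; "tcp_pos": TCP position; "ee_rot": TCP orientation; "ft_force": force on the tool from outside, world axes, zero at the start; "wrist_torque": the same for the moment, N m; "width": opening from 0.0 (shut) to 1.0 (fully open); "finger_force": force on a finger pad.
Only numpy, scipy, OpenCV 4.12 (cv2) and the standard library are available. Lean on these libraries where they do the work, as an engineer would, in place of code of your own. Each camera call takes 0.05 s, during which the arm holds its last target. There are 200 camera calls.

### The job

Pack the red-capped specimen jar for shipping. It is too long to stand in the carton, so gently lay it on its side on the bench and let go, take it again across its body and set it down lying fully in the foam pocket; then fold in the two short end flaps and after them the two long flaps, and press them down so that all four lie flat. Do not drop the jar or let it topple, do not crush the carton, and leave everything else on the bench where it is.

Things in the scene. Friction and masses are not known exactly. Their poses are not given: they have to be found in the camera images.
- red_jar: White square specimen jar with a red screw cap, to be packed; starts standing on the bench. 56 x 56 mm across its flat sides, 150 mm tall in all (square body to 122 mm, round cap 50 mm across from 128 to 150 mm), 0.2 to 0.4 kg. Origin: centre of its underside; z runs from underside to cap, x and y are square to its flat sides.
- red_jar_mid (a point): Centre of the red-capped jar, on its axis, 75 mm from the underside (28 mm above the bench when the jar lies on a flat side).
- carton: Open brown cardboard shipping carton, fixed to the bench; outside 148 mm (its x) x 208 mm (its y) x 104 mm high, walls 4 mm. Origin: centre of its underside, z up. Dark grey foam covers its floor up to 22 mm above the underside, with a pocket in the middle. Four cardboard flaps, 4 mm thick and 71 mm from crease to free edge, stand open, leaning outward, at the start.
- pocket (a point): Centre of the bottom of the foam pocket, 14 mm above the carton's underside; axes as the carton's. The pocket is 66 mm (x) x 172 mm (y) and 8 mm deep. The jar lies in it along y, cap at either end, its axis then 42 mm above the carton's underside. Fingertips beside the jar must stay above the foam around it (22 mm).
- short_left (a joint): Angle of the short end flap at the carton's +y end, rad: 0 flat, 1.57 straight up, more leans outward (limit 2.75). Crease along carton x at y = +102 mm, z = 104 mm; flap 138 mm wide. Stiff crease: it stays where it is left; about 1 N at its free edge moves it. The long flaps close over it and bear on it: it cannot go in once they are closed.
- short_right (a joint): The same for the short flap on the carton's -y end: crease at carton y = -102 mm.
- long_near (a joint): Angle of the long flap on the carton's -x side, rad: 0 flat, 1.57 straight up, more leans outward (limit 2.75). Crease along carton y at x = -72 mm, z = 108 mm; flap 206 mm wide; closed, it reaches the carton's middle line on top of the short flaps (top face at 112.5 mm). Stiff crease: it stays where it is left; about 1 N at its free edge moves it, a few newtons press it flat.
- long_far (a joint): The same for the long flap on the carton's +x side: crease at carton x = +72 mm.
- short_left_edge (a point): Middle of the free edge of flap short_left, 71 mm from its crease.
- short_right_edge (a point): Middle of the free edge of flap short_right, 71 mm from its crease.
- long_near_edge (a point): Middle of the free edge of flap long_near, 71 mm from its crease.
- long_far_edge (a point): Middle of the free edge of flap long_far, 71 mm from its crease.
- blue_jar: the same jar with a blue screw cap; a bystander. Origin: centre of its underside.
- marker: white and black marker pen, 135 mm long, lying; a bystander. Origin: centre of its underside.
- calculator: pale grey calculator, 150 x 100 x 18 mm; a bystander. Origin: centre of its underside.
- cold_pack: light-blue rigid cold pack, 90 x 150 x 25 mm; a bystander. Origin: centre of its underside.
- wash_bottle: white bottle with a red cap, 60 mm across, 150 mm tall; a bystander. Origin: centre of its underside.
- tape_dispenser: black desk tape dispenser with a brown roll, 170 x 60 x 110 mm; a bystander. Origin: centre of its underside.
- forms: stack of white forms, 150 x 210 x 20 mm; a bystander. Origin: centre of its underside.
Not all that is in view belongs to the job. What is shaped like the red_jar but orange or yellow is not meant.

How it is judged:
On the way, in this order (a step that is already met when the one before it is completed fails the run):
1. the red-capped jar lies on its side on the bench, let go (angle between red_jar's own z axis and vertical between 1.45 and 1.69 rad and height (world z) of red_jar_mid below 0.034 m and contact force between the fingers and red_jar below 0.05 N and linear speed of red_jar below 0.02 m/s), for 0.2 s.
2. the jar lies fully in the foam pocket, let go, all flaps still open (x of red_jar_mid in the frame of carton between -0.012 and 0.012 m and y of red_jar_mid in the frame of carton between -0.02 and 0.02 m and z of red_jar_mid in the frame of carton below 0.0465 m and angle between red_jar's own z axis and vertical between 1.45 and 1.69 rad and angle between the z axis of red_jar and the y axis of carton, either way round below 0.15 rad and contact force between the fingers and red_jar below 0.05 N and linear speed of red_jar below 0.02 m/s and value of joint each of short_left, short_right, long_near, long_far above 1 rad), for 0.2 s.
3. both short flaps are folded in while both long flaps are still open (value of joint each of short_left, short_right below 0.6 rad and value of joint each of long_near, long_far above 1 rad), for 0.1 s.
At the end, for the whole second after the job is handed in: The jar lies in the foam pocket (centre within 12 mm across and 20 mm along of the pocket's, no more than 4.5 mm above its seat, axis within about 8 deg of the carton's length), at rest, and all four flaps are flat within 0.1 rad, the long ones over the short ones (x of red_jar_mid in the frame of carton between -0.012 and 0.012 m and y of red_jar_mid in the frame of carton between -0.02 and 0.02 m and z of red_jar_mid in the frame of carton below 0.0465 m and angle between red_jar's own z axis and vertical between 1.45 and 1.69 rad and angle between the z axis of red_jar and the y axis of carton, either way round below 0.15 rad and value of joint each of short_left, short_right, long_near, long_far below 0.1 rad and linear speed of red_jar below 0.02 m/s); the robot touches nothing.
It fails at once if the jar was dropped or toppled: out of the fingers it fell faster than 0.5 m/s or turned faster than 8 rad/s (contact force between the fingers and red_jar below 0.05 N and (linear speed of red_jar above 0.5 m/s or angular speed of red_jar above 8 rad/s)).
It fails at once if the carton was crushed: the robot pressed it with more than 60 N (contact force between the arm and carton above 60 N).
It fails at once if something else on the bench was moved by more than 30 mm or knocked over (distance of any of blue_jar, marker, calculator, cold_pack, wash_bottle, tape_dispenser, forms from where it was at the start of the episode above 0.03 m or angle between any of blue_jar, wash_bottle's own z axis and vertical above 0.5 rad).
It also fails if it takes over 72 s, if anything falls off the work surface, if the arm or the gripper's body presses on something with over 40 N, if the wrist force passes 120 N, or if a joint passes its speed limit or range.

## Working session

There is one attempt and no reset: what is moved stays moved. The work goes in short steps, Python scripts to look and compute and a tool call to move; the robot and the scene stay as the last step left them, time stands still between calls to the robot, and variables do not carry over. Pictures are saved under pics/ and viewed, at most 10 in all, crops included, and the job is handed in when it is done.

Besides the shell and the picture viewer there is one more tool, called by a JSON object that holds its "method" and its "body". move_arm: Moves the arm, as the interface text tells. Its arguments: {"type":"object","properties":{"rows":{"type":"string"},"newtons":{"type":"number"}},"required":["rows"]}

```bash
mkdir -p pics; ls; cat > h.py <<'E'
import numpy as np, cv2
from rig import readout, optics, workorder
def cam(n): return optics.camera_model(n)
def ray(c,u,v):
    x=(u-c["cx"])/c["fx"]; y=(v-c["cy"])/c["fy"]
    p=cv2.undistortPoints(np.array([[[u,v]]],float),np.array([[c["fx"],0,c["cx"]],[0,c["fy"],c["cy"]],[0,0,1.]]),np.array([c["k1"],0,0,0.]))[0,0]
    T=np.array(c["world_from_camera"]); return T[:3,3],T[:3,:3]@np.array([p[0],-p[1],-1.])
def onz(c,u,v,z):
    o,d=ray(c,u,v); return o+d*(z-o[2])/d[2]
def proj(c,P):
    T=np.linalg.inv(np.array(c["world_from_camera"])); q=T[:3,:3]@np.array(P)+T[:3,3]
    x,y=q[0]/-q[2],-q[1]/-q[2]; f=1+c["k1"]*(x*x+y*y); return c["fx"]*x*f+c["cx"],c["fy"]*y*f+c["cy"]
def save(n,f): 
    im=optics.grab_frame(n); cv2.imwrite(f"pics/{f}.png",im[:,:,::-1]); return im
E
python3 - <<'E'
from h import *
print({k:np.round(v,3).tolist() for k,v in readout.state().items()})
a=save("top","top0");b=save("side","side0")
for n in("top","side","wrist"):
    c=cam(n);print(n,{k:np.round(v,3).tolist() for k,v in c.items()})
cv2.imwrite("pics/both.png",cv2.resize(np.vstack([a,b])[:,:,::-1],None,fx=.75,fy=.75))
E
```

```text
pics
{'clock': 0.0, 'joints': [1.157, 0.424, 1.631, 0.0, 1.089, -0.019], 'joint_vel': [-0.0, 0.0, 0.001, -0.002, -0.002, 0.001], 'effort': [-0.001, -54.462, -27.367, 0.064, 0.023, -0.0], 'tcp_pos': [0.24, 0.576, 0.222], 'ee_rot': [-0.0, 0.196, 0.981, -0.001], 'ft_force': [-0.356, 0.85, 0.176], 'wrist_torque': [-0.003, 0.015, 0.042], 'finger_force': 0.0, 'width': 1.003}
top {'fx': 467.826, 'fy': 467.826, 'cx': 325.37, 'cy': 200.614, 'k1': -0.04, 'world_from_camera': [[0.001, 0.993, -0.117, 0.387], [-1.0, -0.003, -0.028, -0.064], [-0.028, 0.117, 0.993, 1.289], [0.0, 0.0, 0.0, 1.0]]}
side {'fx': 433.063, 'fy': 433.063, 'cx': 318.383, 'cy': 194.839, 'k1': -0.07, 'world_from_camera': [[0.681, 0.432, -0.591, -0.228], [-0.732, 0.379, -0.566, -0.768], [-0.02, 0.818, 0.575, 0.827], [0.0, 0.0, 0.0, 1.0]]}
wrist {'fx': 305.89, 'fy': 305.89, 'cx': 322.666, 'cy': 195.364, 'k1': -0.025, 'world_from_camera': [[0.384, -0.889, -0.249, 0.171], [0.923, 0.369, 0.106, 0.604], [-0.002, -0.271, 0.963, 0.385], [0.0, 0.0, 0.0, 1.0]]}
```

View pics/top0.png

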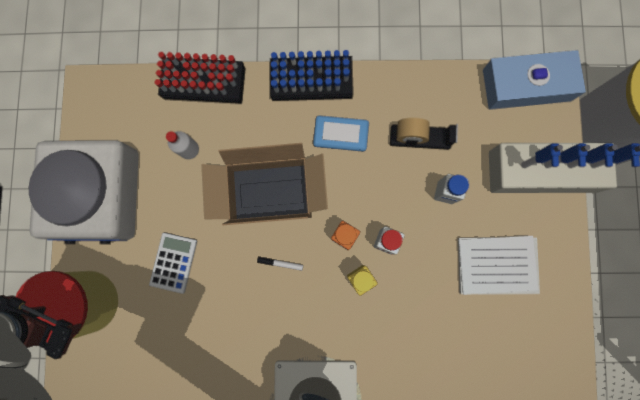

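View pics/side0.png

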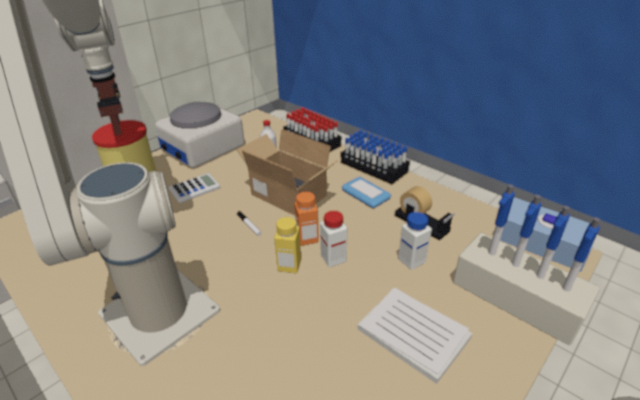

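The top view shows several jar-shaped things: red (391,239), orange (345,234), yellow (362,280), blue (457,186); the bottle at (180,142) also has a red cap but is round. The square white jar with a red cap at (391,239), side (334,222), is the one meant. The carton is at about (268,190) with all flaps open.

```bash
python3 - <<'E'
from h import *
a=cv2.imread("pics/top0.png"); b=cv2.imread("pics/side0.png")
L=cv2.resize(a[205:275,330:430],(560,392),interpolation=cv2.INTER_CUBIC)
R=cv2.resize(a[135:235,195:335],(560,400),interpolation=cv2.INTER_CUBIC)
S=cv2.resize(b[195:275,300:360],(240,320),interpolation=cv2.INTER_CUBIC)
o=np.zeros((600,800,3),np.uint8)
R2=cv2.resize(a[135:235,195:335],(490,350),interpolation=cv2.INTER_CUBIC)
L2=cv2.resize(a[215:265,350:420],(350,250),interpolation=cv2.INTER_CUBIC)
o[:350,:490]=R2;o[350:600,:350]=L2;o[:320,500:740]=S
cv2.imwrite("pics/crop.png",o)
for n,im,bx in(("top",a,(375,225,410,255)),("side",b,(315,205,350,240))):
    h=cv2.cvtColor(im,cv2.COLOR_BGR2HSV);m=((h[...,0]<6)|(h[...,0]>172))&(h[...,1]>150)&(h[...,2]>80)
    z=np.zeros_like(m);x0,y0,x1,y1=bx;z[y0:y1,x0:x1]=m[y0:y1,x0:x1]
    v,u=np.nonzero(z);print(n,len(u),u.mean(),v.mean(),u.min(),u.max(),v.min(),v.max(),onz(cam(n),u.mean(),v.mean(),.148),onz(cam(n),u.mean(),v.mean(),.145))
E
```

```text
top 297 391.24242424242425 239.4747474747475 382 401 230 249 [ 0.42649232 -0.19153062  0.148     ] [ 0.42659665 -0.19186609  0.145     ]
side 239 332.9163179916318 218.71966527196653 324 342 211 226 [ 0.41779259 -0.19873735  0.148     ] [ 0.42064604 -0.19621998  0.145     ]
```

View pics/crop.png

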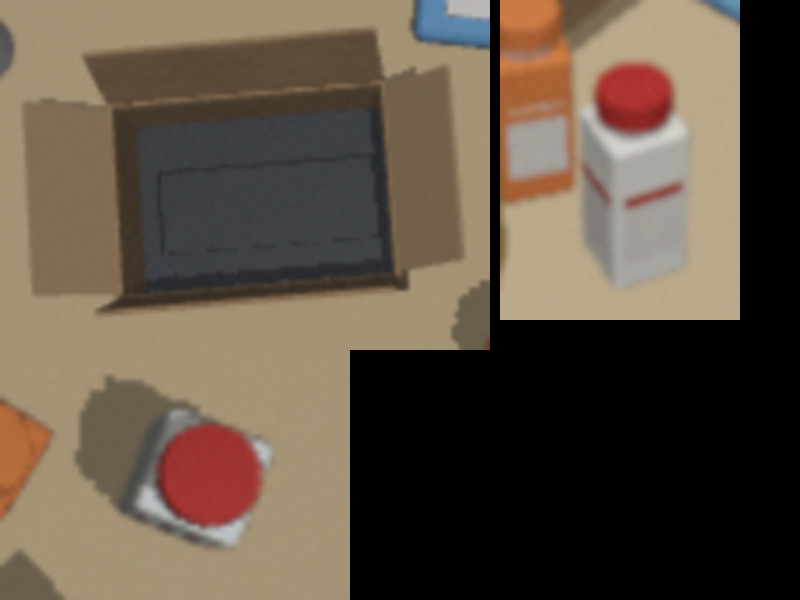

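Crop confirms a white square jar with a red cap; its body is turned about -23 deg, and the carton is turned a few degrees. Now positions.

```bash
python3 - <<'E'
from h import *
c=cam("top")
C=lambda x,y:(195+x/3.5,135+y/3.5)
for nm,p,z in[("rimTL",(113,107),.104),("rimTR",(384,90),.104),("rimBR",(395,278),.104),("rimBL",(120,297),.104),("pkTL",(160,172),.022),("pkBL",(163,254),.022),("pkTop2",(380,155),.022),("pkBot2",(380,238),.022),("slo1",(24,102),.14),("slo2",(33,294),.14),("sro1",(448,67),.14),("sro2",(464,260),.14),("lfarL",(85,55),.16),("lfarR",(376,30),.16)]:
    print(nm,np.round(onz(c,*C(*p),z)[:2],4))
J=lambda x,y:(350+x/5,215+(y-350)/5)
for p in[(270,455),(235,548),(178,410),(138,505)]: print("jar",np.round(onz(c,*J(*p),.122)[:2],4))
for nm,p,z in[("orange",(345,234),.15),("yellow",(363,280),.15),("blue",(458,186),.15),("formsTL",(459,238),.02),("formsBR",(539,294),.02),("tape",(391,145),.05),("cold",(367,150),.025),("mark",(258,260),.01),("mark2",(302,267),.01),("calc",(174,263),.018)]: print(nm,np.round(onz(c,*p,z)[:2],3))
E
```

```text
rimTL [0.6193 0.2242]
rimTR [0.6309 0.023 ]
rimBR [0.4918 0.0141]
rimBL [0.4782 0.2154]
pkTL [0.5831 0.2054]
pkBL [0.5182 0.2016]
pkTop2 [0.5959 0.0318]
pkBot2 [0.5304 0.0314]
slo1 [0.6163 0.2804]
slo2 [0.4776 0.2694]
sro1 [ 0.64   -0.0254]
sro2 [ 0.5012 -0.0369]
lfarL [0.646  0.2317]
lfarR [0.6625 0.0248]
jar [ 0.436  -0.2262]
jar [ 0.3901 -0.2081]
jar [ 0.4584 -0.1809]
jar [ 0.4113 -0.1605]
orange [ 0.44  -0.079]
yellow [ 0.329 -0.122]
blue [ 0.557 -0.357]
formsTL [ 0.435 -0.388]
formsBR [ 0.285 -0.597]
tape [ 0.684 -0.206]
cold [ 0.676 -0.143]
mark [0.376 0.156]
mark2 [0.357 0.036]
calc [0.367 0.386]
```

{"method": "move_arm", "body": {"rows": "-1 -29 -23 -14 0 0 0;-1 -29 -23 -14 0 0 0;-1 -29 -23 -14 0 0 0;-1 -29 -23 -14 0 0 0;-1 -29 -23 -14 0 0 0;-1 -29 -23 -14 0 0 0;-1 -29 -23 -14 0 0 0;-1 -29 -23 -14 0 0 0;-1 -29 -23 -14 0 0 0;-1 -29 -23 -14 0 0 0", "newtons": 15}}

```text
clock: 1.1
tcp_pos: [0.4199, 0.2515, 0.3631]
ee_rot: [-0.0, 0.196, 0.981, -0.0]
ft_force: [-0.1, 0.8, 0.5]
width: 1.002
finger_force: 0.0
```

{"method": "move_arm", "body": {"rows": "-1 -26 -41 0 0 0 0;-1 -26 -41 0 0 0 0;-1 -26 -41 0 0 0 0;-1 -26 -41 0 0 0 0;-1 -26 -41 0 0 0 0;-1 -26 -41 0 0 0 0;-1 -26 -41 0 0 0 0;-1 -26 -41 0 0 0 0;-1 -26 -41 0 0 0 0;-1 -26 -41 0 0 0 0"}}

```text
clock: 2.1
tcp_pos: [0.5016, -0.2274, 0.3625]
ee_rot: [-0.0, 0.196, 0.981, 0.0]
ft_force: [0.4, 0.2, -0.0]
width: 0.999
finger_force: 0.0
```

```bash
cat >> h.py <<'E'
from scipy.spatial.transform import Rotation as Ro
def pose():
    s=readout.state(); q=s["ee_rot"]; return np.array(s["tcp_pos"]),Ro.from_quat([q[1],q[2],q[3],q[0]]),s
def Rtilt(az,th):
    """tool x azimuth az(deg) when down; then turn th deg about tool y"""
    a=np.radians(az); x=np.array([np.cos(a),np.sin(a),0]); z=np.array([0,0,-1.])
    return Ro.from_matrix(np.c_[x,np.cross(z,x),z])*Ro.from_euler('y',th,degrees=True)
def plan(p,R,n=None,p0=None,R0=None):
    """constant per-row tool-frame steps (straight line, even turn) from p0,R0 to p,R"""
    if p0 is None: p0,R0,_=pose()
    p=np.array(p);w=(R0.inv()*R).as_rotvec(); n=n or int(np.ceil(max(np.linalg.norm(p-p0)*1000/48,np.degrees(np.linalg.norm(w))/8.4)))
    print("n",n,"rot/row",np.round(np.degrees(w)/n,2),"total world mm",np.round((p-p0)*1000,1))
    for i in range(n):
        Ri=R0*Ro.from_rotvec(w*i/n); print(i,np.round(Ri.inv().apply((p-p0)*1000/n),1))
E
python3 - <<'E'
from h import *
p,R,s=pose();print(p,s["joints"],R.as_matrix().round(3),s["ft_force"])
c=cam("wrist");im=save("wrist","w1")
h=cv2.cvtColor(im,cv2.COLOR_RGB2HSV);m=(((h[...,0]<6)|(h[...,0]>172))&(h[...,1]>150)&(h[...,2]>60)).astype(np.uint8)
n,l,st,ce=cv2.connectedComponentsWithStats(m)
for i in range(1,n):
    if st[i,4]>150: print(st[i],ce[i],onz(c,*ce[i],.150))
print("expect",proj(c,(.4255,-.1925,.15)))
E
```

```text
[ 0.50162773 -0.22743821  0.36246713] [-4.47358668e-01  1.78258402e-01  1.64122711e+00  1.34230046e-04
  1.32244042e+00 -1.62303333e+00] [[-0.923  0.385 -0.   ]
 [ 0.385  0.923  0.   ]
 [ 0.     0.    -1.   ]] [ 0.38770365  0.23513833 -0.03786335]
[ 305   80   44   45 1444] [326.49930748 101.71814404] [ 0.42616512 -0.19225903  0.15      ]
expect (np.float64(326.09429226561736), np.float64(101.25680942215656))
```

View pics/w1.png

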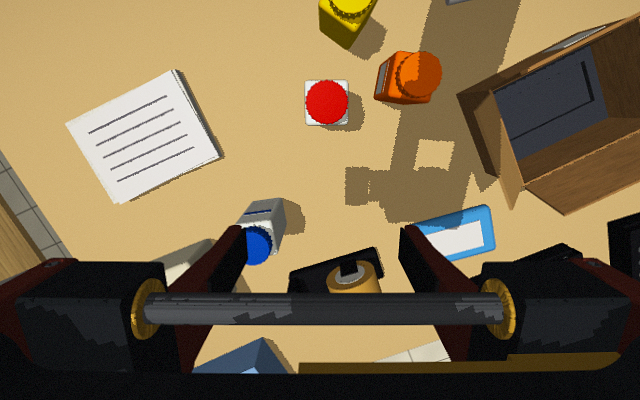

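Red jar at wrist pixel (326,102) stands square to the gripper; at (0.426,-0.192). Now tilt 50° (body outward), then grip it sideways so that it can be turned over.

```bash
python3 - <<'E'
from h import *
p0,R0,_=pose(); R=Rtilt(157.4,50)
plan([.4906,-.2192,.1335],R,10)
plan([.4128,-.1867,.0628],R,8,np.array([.4906,-.2192,.1335]),R)
E
```

```text
n 10 rot/row [-0.01  5.01 -0.02] total world mm [ -12.1   14.2 -228.7]
0 [ 1.7  0.9 22.9]
1 [-0.3  0.9 22.9]
2 [-2.3  0.9 22.8]
3 [-4.3  0.9 22.5]
4 [-6.2  0.9 22.1]
5 [-8.1  0.9 21.4]
6 [-10.    0.9  20.6]
7 [-11.7   0.9  19.7]
8 [-13.4   0.9  18.6]
9 [-15.    0.9  17.3]
n 8 rot/row [0. 0. 0.] total world mm [-77.8  32.5 -70.7]
0 [ 0.   0.  13.8]
1 [ 0.   0.  13.8]
2 [ 0.   0.  13.8]
3 [ 0.   0.  13.8]
4 [ 0.   0.  13.8]
5 [ 0.   0.  13.8]
6 [ 0.   0.  13.8]
7 [ 0.   0.  13.8]
```

{"method": "move_arm", "body": {"rows": "-1 2 1 23 0 5 0;-1 0 1 23 0 5 0;-1 -2 1 23 0 5 0;-1 -4 1 22.5 0 5 0;-1 -6 1 22 0 5 0;-1 -8 1 21.5 0 5 0;-1 -10 1 20.5 0 5 0;-1 -12 1 19.5 0 5 0;-1 -13.5 1 18.5 0 5 0;-1 -15 1 17.5 0 5 0", "newtons": 25}}

```text
clock: 3.15
tcp_pos: [0.4892, -0.2091, 0.1328]
ee_rot: [-0.416, 0.178, 0.888, 0.083]
ft_force: [-0.3, 0.4, 0.1]
width: 1.003
finger_force: 0.0
```

```bash
python3 - <<'E'
from h import *
p,R,s=pose();print(p,np.round(s["joints"],3),R.as_matrix().round(3),s["ft_force"])
c=cam("wrist");im=save("wrist","w2")
h=cv2.cvtColor(im,cv2.COLOR_RGB2HSV);m=(((h[...,0]<6)|(h[...,0]>172))&(h[...,1]>150)&(h[...,2]>60)).astype(np.uint8)
n,l,st,ce=cv2.connectedComponentsWithStats(m)
for i in range(1,n):
    if st[i,4]>150: print(st[i],ce[i],onz(c,*ce[i],.145))
print("expect",proj(c,(.4262,-.1923,.145)))
plan([.4128,-.1867,.0628],R,8)
E
```

```text
[ 0.48918131 -0.20914235  0.13281943] [-0.417  0.857  1.35  -0.017  1.811 -1.589] [[-0.591  0.385 -0.709]
 [ 0.246  0.923  0.295]
 [ 0.768 -0.    -0.64 ]] [-0.26345642  0.37041923  0.05083196]
[ 273  117   77   76 4638] [311.29883571 153.34066408] [ 0.43128807 -0.19420513  0.145     ]
[ 168  225   73   67 1181] [203.55376799 264.43099069] [ 0.48126183 -0.27344914  0.145     ]
[405 225  25  27 267] [417.48689139 236.67041199] [ 0.50997629 -0.1630328   0.145     ]
[  0 258  71  42 636] [ 27.18396226 278.30188679] [ 0.45438085 -0.35947027  0.145     ]
expect (np.float64(311.1791646773925), np.float64(147.2546276060362))
n 8 rot/row [ 0.   -0.09  0.  ] total world mm [-74.   21.2 -63.7]
0 [-0.2 -1.1 12.4]
1 [-0.1 -1.1 12.4]
2 [-0.1 -1.1 12.4]
3 [-0.1 -1.1 12.4]
4 [-0.1 -1.1 12.4]
5 [-0.1 -1.1 12.4]
6 [-0.  -1.1 12.4]
7 [-0.  -1.1 12.4]
```

View pics/w2.png

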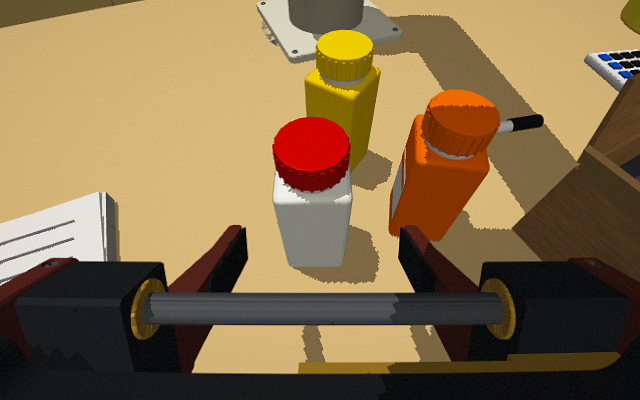

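Red cap at (311,153), jar between the fingers, the orange jar right of it and clear. Move in and grip.

{"method": "move_arm", "body": {"rows": "-1 0 -2 12.5 0 0 0;-1 0 -2 12.5 0 0 0;-1 0 -2 12.5 0 0 0;-1 0 -2 12.5 0 0 0;-1 0 -1 12.5 0 0 0;-1 0 0 12.5 0 0 0;-1 0 0 12.5 0 0 0;-1 0 0 12 0 0 0;-1 0 0 0 0 0 0;0.8 0 0 0 0 0 0"}}

```text
clock: 4.2
tcp_pos: [0.4153, -0.1882, 0.0699]
ee_rot: [-0.415, 0.178, 0.889, 0.083]
ft_force: [0.8, -0.1, 0.1]
width: 0.943
finger_force: 0.0
```

{"method": "move_arm", "body": {"rows": "1 0 0 0 0 0 0;1 0 0 0 0 0 0;1 0 0 0 0 0 0;1 0 0 0 0 0 0;1 0 0 0 0 0 0;1 0 0 0 0 0 0;1 0 0 0 0 0 0;1 0 0 0 0 0 0;1 0 0 0 0 0 0;1 0 0 0 0 0 0"}}

```text
clock: 5.2
tcp_pos: [0.4156, -0.1883, 0.0701]
ee_rot: [-0.414, 0.178, 0.889, 0.083]
ft_force: [3.8, 1.5, 3.4]
width: 0.639
finger_force: 24.9
```

```bash
python3 - <<'E'
from h import *
p,R,s=pose();print(p,np.round(s["joints"],3),s["ft_force"],s["width"],s["finger_force"])
up=p+[0.04,-.01,.15];print(up);plan(up,R,6,p,R)
Rb=Rtilt(93.5,50)
plan([.585,-.20,.28],Rb,None,up,R)
Rc=Rtilt(93.5,5); plan([.585,-.20,.20],Rc,None,np.array([.585,-.2,.28]),Rb)
z=R.as_matrix()[:,2]; print("grasp pt",p-.019*z)
E
```

```text
[ 0.41563829 -0.18826241  0.07013751] [-0.432  0.857  1.55  -0.028  1.606 -1.596] [3.80299953 1.52351474 3.35188686] 0.6392288828019217 24.893344044685364
[ 0.45563829 -0.19826241  0.22013751]
n 6 rot/row [0. 0. 0.] total world mm [ 40. -10. 150.]
0 [ 14.8   1.  -21.3]
1 [ 14.8   1.  -21.3]
2 [ 14.8   1.  -21.3]
3 [ 14.8   1.  -21.3]
4 [ 14.8   1.  -21.3]
5 [ 14.8   1.  -21.3]
n 8 rot/row [-6.11  0.    5.13] total world mm [129.4  -1.7  59.9]
0 [ -3.9   6.  -16.3]
1 [ -3.3   8.  -15.6]
2 [ -2.5   9.9 -14.6]
3 [ -1.5  11.6 -13.4]
4 [ -0.4  13.1 -12.1]
5 [  0.8  14.3 -10.7]
6 [ 2.1 15.2 -9.1]
7 [ 3.5 15.8 -7.4]
n 6 rot/row [ 0.  -7.5  0. ] total world mm [  0.   0. -80.]
0 [-10.2   0.    8.6]
1 [-9.   0.   9.8]
2 [-7.6 -0.  10.9]
3 [-6.2  0.  11.8]
4 [-4.6 -0.  12.5]
5 [-2.9  0.  13. ]
grasp pt [ 0.42906531 -0.19386111  0.08235921]
```

{"method": "move_arm", "body": {"rows": "1 7 0 -10 0 0 0;1 15 1 -21 0 0 0;1 15 1 -21 0 0 0;1 15 1 -21 0 0 0;1 15 1 -21 0 0 0;1 15 1 -21 0 0 0;1 8 1 -12 0 0 0;1 0 0 0 0 0 0;1 0 0 0 0 0 0;1 0 0 0 0 0 0"}}

```text
clock: 6.2
tcp_pos: [0.4532, -0.1976, 0.2194]
ee_rot: [-0.415, 0.178, 0.888, 0.083]
ft_force: [-0.1, 0.7, -3.7]
width: 0.639
finger_force: 24.9
```

```bash
python3 - <<'E'
from h import *
for i in range(2):
    p,R,s=pose();print(p,np.round(s["joints"],3),s["ft_force"],s["width"],s["finger_force"]);optics.grab_frame("top")
p,R,s=pose();print(p)
z=R.as_matrix()[:,2]; print(R.as_matrix().round(3))
Rb=Rtilt(93.5,50)
plan([.585,-.20,.26],Rb,9,p,R)
E
```

```text
[ 0.4531579  -0.19757352  0.21940839] [-0.422  0.702  1.433 -0.022  1.882 -1.595] [-0.06272077  0.66709928 -3.68522693] 0.6393112904543852 24.88519996404648
[ 0.45318621 -0.1975781   0.21940928] [-0.422  0.702  1.433 -0.022  1.882 -1.595] [ 0.28727353 -0.36852481 -2.78990128] 0.6423976060060504 24.885319769382477
[ 0.4533411  -0.19759789  0.21954388]
[[-0.592  0.385 -0.708]
 [ 0.247  0.923  0.295]
 [ 0.768  0.    -0.641]]
n 9 rot/row [-5.44 -0.01  4.56] total world mm [131.7  -2.4  40.5]
0 [ -5.3   5.4 -13.3]
1 [ -4.8   7.  -12.7]
2 [ -4.2   8.6 -12. ]
3 [ -3.4  10.  -11.1]
4 [ -2.6  11.2 -10.1]
5 [-1.7 12.3 -9. ]
6 [-0.6 13.2 -7.8]
7 [ 0.4 13.9 -6.5]
8 [ 1.5 14.3 -5.2]
```

{"method": "move_arm", "body": {"rows": "1 -5.5 5.5 -13.5 -5.4 0 4.6;1 -5 7 -12.5 -5.4 0 4.6;1 -4 8.5 -12 -5.4 0 4.6;1 -3.5 10 -11 -5.4 0 4.6;1 -2.5 11 -10 -5.4 0 4.6;1 -1.5 12.5 -9 -5.4 0 4.6;1 -0.5 13 -8 -5.4 0 4.6;1 0.5 14 -6.5 -5.4 0 4.6;1 1.5 14.5 -5 -5.4 0 4.6;1 0 0 0 0 0 0"}}

```text
clock: 7.3
tcp_pos: [0.5852, -0.2004, 0.2606]
ee_rot: [-0.309, 0.623, 0.659, 0.286]
ft_force: [-0.2, 0.4, -2.6]
width: 0.638
finger_force: 24.9
```

```bash
python3 - <<'E'
from h import *
p,R,s=pose();print(p,np.round(s["joints"],3),s["ft_force"],s["width"],s["finger_force"])
print(R.as_matrix().round(3))
plan([.585,-.20,.16],Rtilt(93.5,-15),10,p,R)
plan([.585,-.20,.10],Rtilt(93.5,-40),5,np.array([.585,-.20,.16]),Rtilt(93.5,-15))
E
```

```text
[ 0.58523104 -0.20041874  0.26058038] [-0.644  0.668  1.385  0.625  1.712 -0.815] [-0.16693791  0.4201495  -2.63803716] 0.637946336510149 24.88572746515274
[[-0.032  0.998 -0.05 ]
 [ 0.645  0.059  0.762]
 [ 0.763 -0.008 -0.646]]
n 10 rot/row [-0.04 -6.48 -0.02] total world mm [  -0.2    0.4 -100.6]
0 [-7.7  0.1  6.5]
1 [-6.9  0.   7.4]
2 [-6.   0.   8.1]
3 [-5.   0.   8.7]
4 [-4.   0.   9.2]
5 [-3.   0.   9.6]
6 [-1.9  0.   9.9]
7 [-0.7 -0.  10. ]
8 [ 0.4 -0.  10.1]
9 [ 1.5 -0.   9.9]
n 5 rot/row [ 0. -5. -0.] total world mm [  0.   0. -60.]
0 [ 3.1  0.  11.6]
1 [ 4.1  0.  11.3]
2 [ 5.1  0.  10.9]
3 [ 6.   0.  10.4]
4 [6.9 0.  9.8]
```

{"method": "move_arm", "body": {"rows": "1 -7.5 0 6.5 0 -6.5 0;1 -7 0 7.5 0 -6.5 0;1 -6 0 8 0 -6.5 0;1 -5 0 8.5 0 -6.5 0;1 -4 0 9 0 -6.5 0;1 -3 0 9.5 0 -6.5 0;1 -2 0 10 0 -6.5 0;1 -0.5 0 10 0 -6.5 0;1 0.5 0 10 0 -6.5 0;1 1.5 0 10 0 -6.5 0"}}

```text
clock: 8.3
tcp_pos: [0.5847, -0.1992, 0.1603]
ee_rot: [0.095, 0.677, 0.724, -0.096]
ft_force: [-0.4, -0.9, -3.7]
width: 0.639
finger_force: 24.9
```

{"method": "move_arm", "body": {"rows": "1 3 0 11.5 0 -5 0;1 4 0 11.5 0 -5 0;1 5 0 11 0 -5 0;1 6 0 10.5 0 -5 0;1 7 0 10 0 -5 0;1 0 0 0 0 0 0;1 0 0 0 0 0 0;1 0 0 0 0 0 0;1 0 0 0 0 0 0;1 0 0 0 0 0 0"}}

```text
clock: 9.3
tcp_pos: [0.5853, -0.201, 0.1013]
ee_rot: [0.249, 0.643, 0.684, -0.237]
ft_force: [0.6, -0.1, -2.7]
width: 0.639
finger_force: 24.9
```

```bash
python3 - <<'E'
from h import *
p,R,s=pose();print(p,np.round(s["joints"],3),s["ft_force"],s["width"],s["finger_force"])
M=R.as_matrix();print(M.round(3),"grasp",p-.019*M[:,2])
a=save("side","s2");b=save("top","t2")
A=cv2.resize(a[150:310,270:470],(800,640))[:600]
cv2.imwrite("pics/s2c.png",np.vstack([cv2.resize(a[170:300,280:480],(460,299)),cv2.resize(b[120:250,330:530],(460,299))])[:,:,::-1])
E
```

```text
[ 0.58530329 -0.20100565  0.10131315] [-0.023  0.635  1.837 -0.977  0.89   0.641] [ 0.6179569  -0.09357972 -2.71377449] 0.6390863121444965 24.88542526960373
[[-0.05   0.998  0.035]
 [ 0.762  0.061 -0.645]
 [-0.646 -0.005 -0.763]] grasp [ 0.58463218 -0.18875336  0.11581939]
```

View pics/s2c.png

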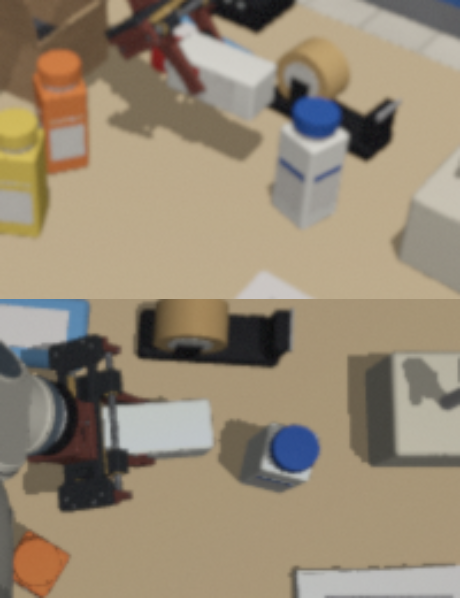

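Side/top crops show the jar horizontal in the fingers, cap towards +y, clear of the blue jar, orange jar and tape. Lower it.

{"method": "move_arm", "body": {"rows": "1 6.5 0 7.6 0 0 0;1 6.5 0 7.6 0 0 0;1 6.5 0 7.6 0 0 0;1 6.5 0 7.6 0 0 0;1 6.5 0 7.6 0 0 0;1 6.5 0 7.6 0 0 0;1 6.5 0 7.6 0 0 0;1 4.5 0 5.4 0 0 0;1 0 0 0 0 0 0;1 0 0 0 0 0 0"}}

```text
clock: 10.4
tcp_pos: [0.5844, -0.2001, 0.0231]
ee_rot: [0.248, 0.642, 0.685, -0.238]
ft_force: [0.3, -0.3, -2.5]
width: 0.636
finger_force: 24.9
```

{"method": "move_arm", "body": {"rows": "1 0.6 0 0.8 0 0 0;1 0.6 0 0.8 0 0 0;1 0.6 0 0.8 0 0 0;1 0.6 0 0.8 0 0 0;1 0.6 0 0.8 0 0 0;1 0 0 0 0 0 0;1 0 0 0 0 0 0;1 0 0 0 0 0 0;1 0 0 0 0 0 0;1 0 0 0 0 0 0"}}

```text
clock: 11.4
tcp_pos: [0.5844, -0.2003, 0.0182]
ee_rot: [0.248, 0.642, 0.685, -0.238]
ft_force: [-0.5, -0.4, -2.4]
width: 0.638
finger_force: 24.9
```

{"method": "move_arm", "body": {"rows": "1 0.4 0 0.5 0 0 0;1 0.4 0 0.5 0 0 0;1 0.4 0 0.5 0 0 0;1 0 0 0 0 0 0;1 0 0 0 0 0 0;1 0 0 0 0 0 0;1 0 0 0 0 0 0;1 0 0 0 0 0 0;1 0 0 0 0 0 0;1 0 0 0 0 0 0"}}

```text
clock: 12.4
tcp_pos: [0.5844, -0.2004, 0.0168]
ee_rot: [0.249, 0.642, 0.685, -0.238]
ft_force: [-3.9, 3.9, 5.3]
width: 0.633
finger_force: 24.9
```

{"method": "move_arm", "body": {"rows": "-1 0 0 0 0 0 0;-1 0 0 0 0 0 0;-1 0 0 0 0 0 0;-1 0 0 0 0 0 0;-1 0 0 0 0 0 0;-1 0 0 0 0 0 0;-1 0 0 0 0 0 0;-1 0 0 0 0 0 0;-1 0 0 -5 0 0 0;-1 0 0 -10 0 0 0"}}

```text
clock: 13.4
tcp_pos: [0.5833, -0.1906, 0.0276]
ee_rot: [0.248, 0.642, 0.685, -0.238]
ft_force: [-0.2, 0.5, -0.1]
width: 1.002
finger_force: 0.0
```

{"method": "move_arm", "body": {"rows": "-1 0 0 -15 0 0 0;-1 0 0 -20 0 0 0;-1 0 0 -20 0 0 0;-1 0 0 -20 0 0 0;-1 0 0 -20 0 0 0;-1 0 0 -20 0 0 0;-1 0 0 -20 0 0 0;-1 0 0 0 0 0 0;-1 0 0 0 0 0 0;-1 0 0 0 0 0 0"}}

```text
clock: 14.4
tcp_pos: [0.5786, -0.1039, 0.1302]
ee_rot: [0.248, 0.642, 0.685, -0.238]
ft_force: [0.5, -0.8, 0.4]
width: 1.0
finger_force: 0.0
```

```bash
python3 - <<'E'
from h import *
p,R,s=pose();print(p,np.round(s["joints"],3),s["ft_force"],s["width"],s["finger_force"])
c=cam("top");b=save("top","t3");save("wrist","w3")
h=cv2.cvtColor(b,cv2.COLOR_RGB2HSV)
m=np.zeros((400,640),np.uint8); x0,y0,x1,y1=345,140,440,230
m[y0:y1,x0:x1]=((h[...,1]<60)&(h[...,2]>150))[y0:y1,x0:x1]
n,l,st,ce=cv2.connectedComponentsWithStats(m)
for i in range(1,n):
    if st[i,4]>60:
        q=np.argwhere(l==i)[:,::-1].astype(np.float32);r=cv2.minAreaRect(q);bx=cv2.boxPoints(r)
        print(st[i],ce[i],r,[onz(c,*k,.05)[:2].round(4).tolist() for k in bx])
r=((h[...,0]<6)|(h[...,0]>172))&(h[...,1]>150)&(h[...,2]>60); v,u=np.nonzero(r[140:240,300:440]);print("red",len(u),u.mean()+300 if len(u) else 0,v.mean()+140 if len(u) else 0, onz(c,u.mean()+300,v.mean()+140,.045) if len(u) else 0)
E
```

```text
[ 0.57864034 -0.1039177   0.13020662] [ 0.146  0.588  1.828 -0.862  1.011  0.665] [ 0.45731007 -0.76075974  0.36228396] 1.0000561014418528 0.0
[368 170  50  23 931] [393.14500537 181.32653061] ((392.3033142089844, 181.25436401367188), (20.326339721679688, 48.486785888671875), 86.53176879882812) [[0.6088, -0.1418], [0.6163, -0.2713], [0.5614, -0.2733], [0.5539, -0.1445]]
red 132 363.42424242424244 184.75 [ 0.57660463 -0.13087367  0.045     ]
```

View pics/w3.png

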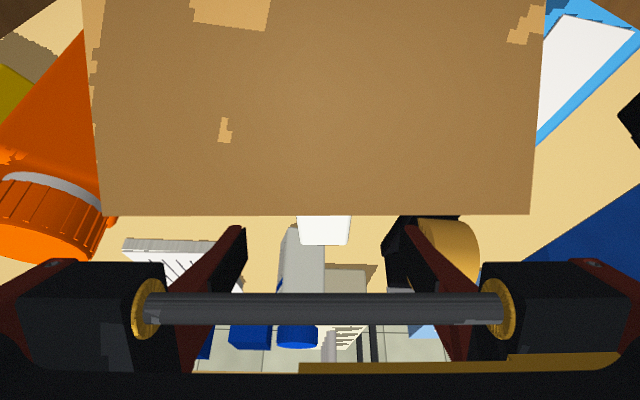

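The wrist view is mostly hidden by the carton's near short flap (edge at row 215); the jar lies free beneath it (top view: body 368–418, 170–193). Now upright the tool over the jar's middle.

```bash
python3 - <<'E'
from h import *
p,R,s=pose()
plan([.585,-.196,.15],Rtilt(93.4,0),8,p,R)
E
```

```text
n 8 rot/row [-0.05  5.03  0.03] total world mm [  6.4 -91.8  20. ]
0 [-10.4   0.1   5.5]
1 [-10.8   0.1   4.6]
2 [-11.2   0.1   3.6]
3 [-11.5   0.1   2.6]
4 [-11.7   0.1   1.6]
5 [-11.8   0.1   0.6]
6 [-11.8   0.1  -0.5]
7 [-11.7   0.1  -1.5]
```

{"method": "move_arm", "body": {"rows": "-1 -10.5 0 5.5 0 5 0;-1 -11 0 4.5 0 5 0;-1 -11 0 3.5 0 5 0;-1 -11.5 0 2.5 0 5 0;-1 -11.5 0 1.5 0 5 0;-1 -12 0 0.5 0 5 0;-1 -12 0 -0.5 0 5 0;-1 -11.5 0 -1.5 0 5.2 0;-1 0 0 0 0 0 0;-1 0 0 0 0 0 0"}}

```text
clock: 15.5
tcp_pos: [0.5841, -0.1963, 0.1507]
ee_rot: [-0.002, 0.686, 0.728, -0.004]
ft_force: [-0.3, 0.7, 0.2]
width: 0.999
finger_force: 0.0
```

```bash
python3 - <<'E'
from h import *
p,R,s=pose();print(p,np.round(s["joints"],3),R.as_matrix().round(3).tolist())
c=cam("wrist");im=save("wrist","w4")
h=cv2.cvtColor(im,cv2.COLOR_RGB2HSV);m=(((h[...,0]<6)|(h[...,0]>172))&(h[...,1]>150)&(h[...,2]>60)).astype(np.uint8)
n,l,st,ce=cv2.connectedComponentsWithStats(m)
for i in range(1,n):
    if st[i,4]>150: print("red",st[i],ce[i],onz(c,*ce[i],.045))
w=((h[...,1]<50)&(h[...,2]>150)).astype(np.uint8)
n,l,st,ce=cv2.connectedComponentsWithStats(w)
for i in range(1,n):
    if st[i,4]>1500: print("white",st[i],ce[i])
print(proj(c,(.585,-.15,.056)),proj(c,(.585,-.272,.056)))
plan([.585,-.196,.018],Rtilt(93.4,0),8,p,R)
E
```

```text
[ 0.58409473 -0.19633502  0.15072221] [-0.341  0.5    1.695 -0.006  0.954 -0.397] [[-0.059, 0.998, -0.008], [0.998, 0.059, -0.002], [-0.001, -0.008, -1.0]]
red [ 295  107   57   27 1470] [323.36598639 119.76054422] [ 0.57941372 -0.13194563  0.045     ]
white [ 480    0   64  121 3603] [510.26477935  47.46988621]
white [ 293  142   62  129 7339] [323.62992233 207.83621747]
(np.float64(328.6553018871048), np.float64(142.7781636842795)) (np.float64(320.25880630773537), np.float64(272.8346539432712))
n 8 rot/row [-0.06  0.01 -0.  ] total world mm [   0.9    0.3 -132.7]
0 [ 0.1  0.3 16.6]
1 [ 0.1  0.2 16.6]
2 [ 0.1  0.2 16.6]
3 [ 0.1  0.2 16.6]
4 [ 0.   0.2 16.6]
5 [ 0.   0.2 16.6]
6 [ 0.   0.1 16.6]
7 [ 0.   0.1 16.6]
```

View pics/w4.png

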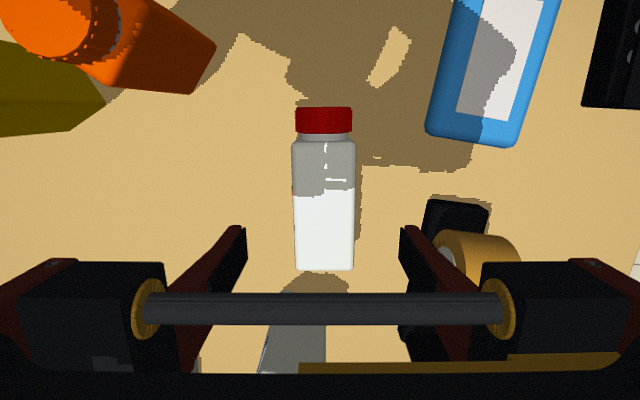

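The jar lies straight between the fingers (body 293–355, rows 142–271). Descend and grip across the body.

{"method": "move_arm", "body": {"rows": "-1 0 0.5 18 -0.4 0 0;-1 0 0.5 18 0 0 0;-1 0 0 18 0 0 0;-1 0 0 18 0 0 0;-1 0 0 18 0 0 0;-1 0 0 18 0 0 0;-1 0 0 14 0 0 0;-1 0 0 10.5 0 0 0;1 0 0 0 0 0 0;1 0 0 0 0 0 0"}}

```text
clock: 16.55
tcp_pos: [0.586, -0.1951, 0.0192]
ee_rot: [0.0, 0.685, 0.729, -0.0]
ft_force: [0.3, 0.2, 0.3]
width: 0.857
finger_force: 0.0
```

{"method": "move_arm", "body": {"rows": "1 0 0 0 0 0 0;1 0 0 0 0 0 0;1 0 0 0 0 0 0;1 0 0 0 0 0 0;1 0 0 0 0 0 0;1 0 0 0 0 0 0;1 0 0 0 0 0 0;1 0 0 -5 0 0 0;1 0 0 -10 0 0 0;1 0 0 -20 0 0 0"}}

```text
clock: 17.55
tcp_pos: [0.5848, -0.195, 0.0535]
ee_rot: [-0.001, 0.685, 0.729, -0.001]
ft_force: [-0.6, 0.0, -2.8]
width: 0.637
finger_force: 25.0
```

```bash
python3 - <<'E'
from h import *
p,R,s=pose();print(p,R.as_matrix().round(3).tolist(),s["ft_force"],s["width"],s["finger_force"])
up=np.array([.585,-.15,.30]);plan(up,Rtilt(93.5,0),7,p,R)
plan([.556,.118,.30],Rtilt(93.5,0),8,up,Rtilt(93.5,0))
E
```

```text
[ 0.58481572 -0.1949828   0.05348879] [[-0.062, 0.998, -0.002], [0.998, 0.062, 0.0], [0.0, -0.002, -1.0]] [-0.62914136  0.02241656 -2.81411319] 0.6372391304433276 24.996810257434845
n 7 rot/row [-0.02 -0.    0.  ] total world mm [2.000e-01 4.500e+01 2.465e+02]
0 [  6.4   0.3 -35.2]
1 [  6.4   0.4 -35.2]
2 [  6.4   0.4 -35.2]
3 [  6.4   0.4 -35.2]
4 [  6.4   0.4 -35.2]
5 [  6.4   0.4 -35.2]
6 [  6.4   0.4 -35.2]
n 8 rot/row [0. 0. 0.] total world mm [-29. 268.   0.]
0 [33.7 -1.6  0. ]
1 [33.7 -1.6  0. ]
2 [33.7 -1.6  0. ]
3 [33.7 -1.6  0. ]
4 [33.7 -1.6  0. ]
5 [33.7 -1.6  0. ]
6 [33.7 -1.6  0. ]
7 [33.7 -1.6  0. ]
```

The gripper body would foul the long flaps with this low grip, so I set the jar back down and take it 12 mm higher.

{"method": "move_arm", "body": {"rows": "1 0 0 14 0 0 0;1 0 0 10 0 0 0;1 0 0 6 0 0 0;1 0 0 3 0 0 0;1 0 0 1.4 0 0 0;1 0 0 0 0 0 0;1 0 0 0 0 0 0;-1 0 0 0 0 0 0;-1 0 0 0 0 0 0;-1 0 0 0 0 0 0"}}

```text
clock: 18.55
tcp_pos: [0.5861, -0.1954, 0.0194]
ee_rot: [0.0, 0.685, 0.729, -0.0]
ft_force: [-0.6, -0.2, -0.4]
width: 0.87
finger_force: 0.0
```

{"method": "move_arm", "body": {"rows": "-1 0 0 0 0 0 0;-1 0 0 -6 0 0 0;-1 0 0 -6 0 0 0;1 0 0 0 0 0 0;1 0 0 0 0 0 0;1 0 0 0 0 0 0;1 0 0 0 0 0 0;1 0 0 0 0 0 0;1 0 0 0 0 0 0;1 0 0 0 0 0 0"}}

```text
clock: 19.55
tcp_pos: [0.5854, -0.1953, 0.0315]
ee_rot: [-0.0, 0.685, 0.729, -0.0]
ft_force: [-2.6, -0.1, 1.0]
width: 0.636
finger_force: 25.0
```

{"method": "move_arm", "body": {"rows": "1 0 0 -8 0 0 0;1 0 0 -20 0 0 0;1 3 0 -35 0 0 0;1 6 0 -35 0 0 0;1 6 0 -35 0 0 0;1 6 0 -35 0 0 0;1 6 0 -35 0 0 0;1 6 0 -35 0 0 0;1 6 0 -20 0 0 0;1 6 0 -11 0 0 0"}}

```text
clock: 20.55
tcp_pos: [0.5837, -0.1501, 0.3032]
ee_rot: [0.002, 0.685, 0.729, 0.001]
ft_force: [0.5, 0.0, -3.8]
width: 0.64
finger_force: 25.0
```

```bash
python3 - <<'E'
from h import *
p,R,s=pose();print(p,R.as_matrix().round(3).tolist(),s["ft_force"],s["width"],s["finger_force"])
plan([.5555,.118,.30],Rtilt(93.5,0),8,p,R)
E
```

```text
[ 0.58366346 -0.15009503  0.30318925] [[-0.062, 0.998, 0.004], [0.998, 0.062, -0.001], [-0.002, 0.004, -1.0]] [ 0.48262774  0.02649448 -3.81526113] 0.6398442011166005 24.994556307792664
n 8 rot/row [0.03 0.01 0.  ] total world mm [-28.2 268.1  -3.2]
0 [33.7 -1.4  0.3]
1 [33.7 -1.5  0.3]
2 [33.7 -1.5  0.4]
3 [33.7 -1.5  0.4]
4 [33.7 -1.5  0.4]
5 [33.7 -1.5  0.4]
6 [33.7 -1.5  0.4]
7 [33.7 -1.5  0.4]
```

{"method": "move_arm", "body": {"rows": "1 20 -1 0 0 0 0;1 34 -1.5 0 0 0 0;1 34 -1.5 0 0 0 0;1 34 -1.5 0 0 0 0;1 20 -1 0 0 0 0;1 0 0 0 0 0 0;1 0 0 0 0 0 0;1 0 0 0 0 0 0;1 0 0 0 0 0 0;1 0 0 0 0 0 0"}}

```text
clock: 21.55
tcp_pos: [0.5678, -0.0098, 0.3004]
ee_rot: [0.0, 0.685, 0.728, -0.0]
ft_force: [-0.5, -0.4, -2.8]
width: 0.634
finger_force: 25.0
```

```bash
python3 - <<'E'
from h import *
import pickle
p,R,s=pose();print(p)
c=cam("wrist");im=save("wrist","w5");pickle.dump(c,open("w5.pkl","wb"))
o=im[:,:,::-1].copy()
a=np.radians(3.5);X=np.array([np.cos(a),np.sin(a)]);Y=np.array([-np.sin(a),np.cos(a)]);C=np.array([.5555,.118])
for sx,sy,z in[(33,86,.022),(-33,86,.022),(70,100,.104),(-70,100,.104),(33,-86,.022),(-33,-86,.022),(70,-100,.104),(-70,-100,.104)]:
    q=C+X*sx/1e3+Y*sy/1e3;u,v=proj(c,(*q,z));print(sx,sy,round(u,1),round(v,1));cv2.circle(o,(int(round(u)),int(round(v))),3,(0,255,0),1)
cv2.imwrite("pics/w5o.png",o)
E
```

```text
[ 0.5677844  -0.00976267  0.30040589]
33 86 345.4 -4.6
-33 86 293.8 -4.6
70 100 388.0 -48.7
-70 100 249.6 -48.6
33 -86 343.2 131.9
-33 -86 296.6 131.9
70 -100 379.0 149.1
-70 -100 259.7 149.1
```

View pics/w5o.png

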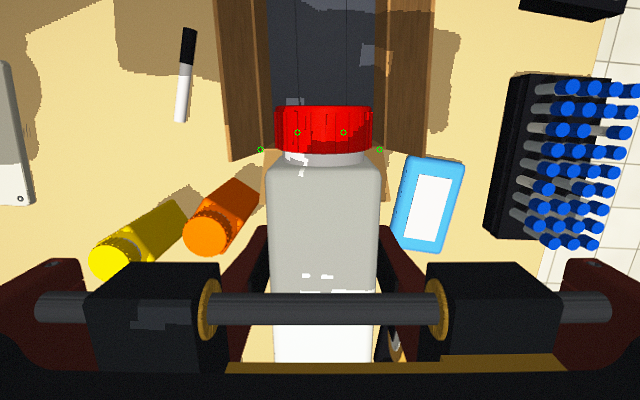

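Wrist view: jar held straight (cap 275–373), carton ahead aligned with the tool, pocket lines near columns 297 and 346. Measure them precisely.

```bash
python3 - <<'E'
from h import *
import pickle
c=pickle.load(open("w5.pkl","rb"));im=cv2.imread("pics/w5.png",0).astype(float)
a=np.radians(3.5);X=np.array([np.cos(a),np.sin(a)]);Y=np.array([-np.sin(a),np.cos(a)]);C=np.array([.5555,.118])
for r0,r1 in((5,25),(25,45),(75,95)):
    g=im[r0:r1].mean(0);
    for lo,hi in((285,308),(335,358)):
        d=cv2.GaussianBlur(g[None],(9,1),3)[0]-g;k=lo+d[lo:hi].argmax()
        q=onz(c,k,(r0+r1)/2,.022)[:2]-C;print(r0,k,round(d[k],1),(np.array([q@X,q@Y])*1e3).round(1))
# rim inner edges: brown/dark boundaries columns
print(np.round(im[10:20,210:440:4].mean(0)).astype(int).tolist())
E
```

```text
5 295 7.2 [-31.9  63.3]
5 346 18.0 [34.1 63.3]
25 296 6.5 [-31.1  39.5]
25 346 7.8 [34.6 39.5]
75 298 6.2 [-29.8 -23. ]
75 346 5.9 [ 35.8 -23. ]
[136, 95, 66, 64, 60, 62, 57, 63, 62, 60, 59, 73, 53, 53, 53, 51, 51, 52, 52, 53, 53, 51, 52, 52, 53, 54, 54, 60, 57, 55, 54, 52, 53, 53, 36, 52, 52, 55, 55, 62, 60, 63, 56, 54, 51, 76, 66, 66, 62, 68, 70, 68, 58, 73, 72, 85, 164, 218]
```

```bash
python3 - <<'E'
from h import *
p,R,s=pose()
t=np.array([.5573,.119,.30]);plan(t,Rtilt(94.2,0),5,p,R)
E
```

```text
n 5 rot/row [ 0.    0.01 -0.14] total world mm [-10.5 128.7  -0.4]
0 [25.8 -0.5  0.1]
1 [25.8 -0.5  0.1]
2 [25.8 -0.4  0.1]
3 [25.8 -0.3  0.1]
4 [25.8 -0.3  0.1]
```

{"method": "move_arm", "body": {"rows": "1 15 -0.5 0 0 0 -0.2;1 30 -0.5 0 0 0 -0.2;1 34 -0.5 0 0 0 -0.2;1 30 -0.4 0 0 0 -0.1;1 20 0 0 0 0 0;1 0 0 0 0 0 0;1 0 0 20 0 0 0;1 0 0 30 0 0 0;1 0 0 30 0 0 0;1 0 0 20 0 0 0"}}

```text
clock: 22.6
tcp_pos: [0.5561, 0.119, 0.1986]
ee_rot: [-0.0, 0.681, 0.733, -0.001]
ft_force: [0.3, 1.0, -4.0]
width: 0.635
finger_force: 25.0
```

```bash
python3 - <<'E'
from h import *
p,R,s=pose();print(p,s["ft_force"])
plan([.5573,.119,.08],Rtilt(94.2,0),8,p,R)
E
```

```text
[0.55610493 0.1189755  0.19855073] [ 0.32847895  1.02114756 -4.00747767]
n 8 rot/row [-0.01  0.01  0.  ] total world mm [   1.2    0.  -118.6]
0 [ 0.   0.2 14.8]
1 [ 0.   0.2 14.8]
2 [ 0.   0.2 14.8]
3 [ 0.   0.2 14.8]
4 [ 0.   0.2 14.8]
5 [-0.   0.2 14.8]
6 [-0.   0.2 14.8]
7 [-0.   0.2 14.8]
```

{"method": "move_arm", "body": {"rows": "1 0 0.5 16 0 0 0;1 0 0.5 16 0 0 0;1 0 0 16 0 0 0;1 0 0 16 0 0 0;1 0 0 14 0 0 0;1 0 0 12 0 0 0;1 0 0 10 0 0 0;1 0 0 10 0 0 0;1 0 0 8 0 0 0;1 0 0 0 0 0 0"}}

```text
clock: 23.6
tcp_pos: [0.5574, 0.1194, 0.0814]
ee_rot: [-0.0, 0.68, 0.733, -0.001]
ft_force: [-1.3, 0.5, -4.0]
width: 0.64
finger_force: 25.0
```

{"method": "move_arm", "body": {"rows": "1 0 0 5 0 0 0;1 0 0 5 0 0 0;1 0 0 5 0 0 0;1 0 0 5 0 0 0;1 0 0 4 0 0 0;1 0 0 3 0 0 0;1 0 0 2 0 0 0;1 0 0 1 0 0 0;1 0 0 0 0 0 0;1 0 0 0 0 0 0"}}

```text
clock: 24.6
tcp_pos: [0.558, 0.1196, 0.0524]
ee_rot: [0.0, 0.68, 0.733, -0.0]
ft_force: [0.5, 0.2, -1.8]
width: 0.637
finger_force: 25.0
```

{"method": "move_arm", "body": {"rows": "1 0 0 1 0 0 0;1 0 0 1 0 0 0;1 0 0 1 0 0 0;1 0 0 1 0 0 0;1 0 0 1 0 0 0;1 0 0 0 0 0 0;1 0 0 0 0 0 0;1 0 0 0 0 0 0;1 0 0 0 0 0 0;1 0 0 0 0 0 0"}}

```text
clock: 25.6
tcp_pos: [0.5581, 0.1196, 0.0474]
ee_rot: [0.0, 0.68, 0.733, -0.0]
ft_force: [0.2, -0.2, -1.1]
width: 0.636
finger_force: 25.0
```

{"method": "move_arm", "body": {"rows": "1 0 0 0.5 0 0 0;1 0 0 0.5 0 0 0;1 0 0 0.5 0 0 0;1 0 0 0.5 0 0 0;1 0 0 0 0 0 0;1 0 0 0 0 0 0;1 0 0 0 0 0 0;1 0 0 0 0 0 0;1 0 0 0 0 0 0;1 0 0 0 0 0 0"}}

```text
clock: 26.6
tcp_pos: [0.5582, 0.1195, 0.0455]
ee_rot: [0.0, 0.68, 0.733, -0.0]
ft_force: [0.6, 0.3, 2.6]
width: 0.637
finger_force: 25.0
```

Seated at the expected height. Release and rise.

{"method": "move_arm", "body": {"rows": "-1 0 0 0 0 0 0;-1 0 0 0 0 0 0;-1 0 0 0 0 0 0;-1 0 0 0 0 0 0;-1 0 0 0 0 0 0;-1 0 0 -5 0 0 0;-1 0 0 -15 0 0 0;-1 0 0 -25 0 0 0;-1 0 0 -35 0 0 0;-1 0 0 -40 0 0 0"}}

```text
clock: 27.6
tcp_pos: [0.5571, 0.1194, 0.1667]
ee_rot: [-0.0, 0.681, 0.733, -0.001]
ft_force: [0.6, -0.6, 0.6]
width: 0.999
finger_force: 0.0
```

{"method": "move_arm", "body": {"rows": "0 0 0 -40 0 0 0;1 -10 0 -30 0 0 0;1 -30 0 0 0 0 0;1 -40 0 0 0 0 0;1 -45 0 0 0 0 0;1 -45 0 0 0 0 0;1 -40 0 0 0 0 0;1 -30 0 0 0 0 0;1 -10 0 0 0 0 0;1 0 0 0 0 0 0"}}

```text
clock: 28.6
tcp_pos: [0.5763, -0.1306, 0.2362]
ee_rot: [0.0, 0.681, 0.732, 0.0]
ft_force: [0.7, 0.4, 0.3]
width: 0.131
finger_force: 0.0
```

```bash
python3 - <<'E'
from h import *
p,R,s=pose();print(p,R.as_matrix().round(3).tolist(),s["ft_force"],s["width"])
b=save("top","t6");a=save("side","s6");w=save("wrist","w6")
A=cv2.resize(b[125:245,190:350],(533,400),interpolation=cv2.INTER_CUBIC)
B=cv2.resize(a[120:220,230:350],(264,220),interpolation=cv2.INTER_CUBIC)
o=np.zeros((600,800,3),np.uint8);o[:400,:533]=A;o[:220,536:800]=B;o[400:600,:320]=cv2.resize(w,(320,200))
cv2.imwrite("pics/m6.png",o[:,:,::-1])
E
```

```text
[ 0.57632296 -0.1305996   0.23617351] [[-0.072, 0.997, 0.001], [0.997, 0.072, -0.001], [-0.001, 0.001, -1.0]] [0.67686862 0.42099541 0.33857401] 0.13069282029803478
```

View pics/m6.png

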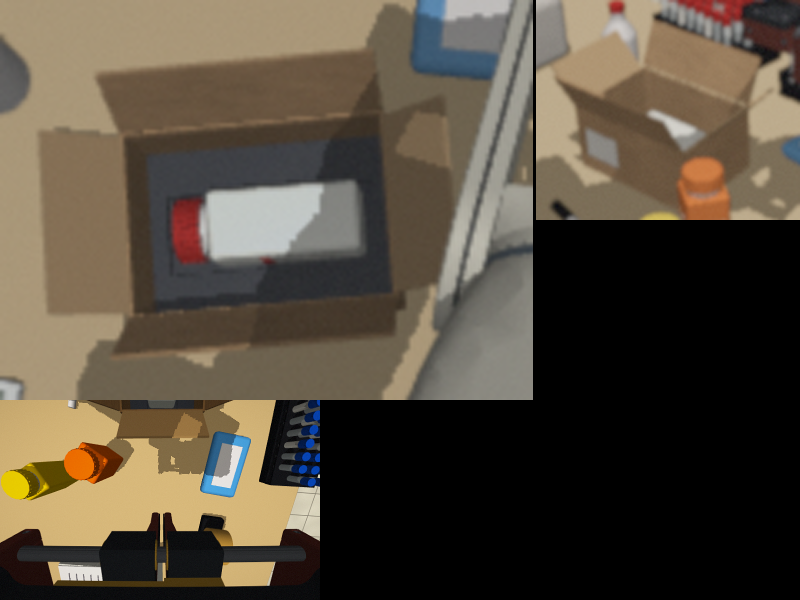

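Jar lies in the pocket (cap 170–205, body to 365 in the top crop), and all four flaps are open. Now fold the -y short flap with closed fingers.

{"method": "move_arm", "body": {"rows": "1 10 0 24 0 0 0;1 10 0 24 0 0 0;1 10 0 24 0 0 0;1 10 0 24 0 0 0;1 10 0 24 0 0 0;1 16 0 -5 0 0 0;1 16 0 -5 0 0 0;1 16 0 -5 0 0 0;1 16 0 -5 0 0 0;1 16 0 -5 0 0 0"}}

```text
clock: 29.75
tcp_pos: [0.5675, 0.0015, 0.1423]
ee_rot: [0.001, 0.68, 0.733, 0.001]
ft_force: [-0.4, -1.4, -0.2]
width: 0.004
finger_force: 0.5
```

{"method": "move_arm", "body": {"rows": "1 15 0 0 0 0 0;1 15 0 0 0 0 0;1 15 0 0 0 0 0;1 5 0 8 0 0 0;1 5 0 8 0 0 0;1 5 0 8 0 0 0;1 0 0 4 0 0 0;1 0 0 4 0 0 0;1 0 0 0 0 0 0;1 0 0 0 0 0 0"}}

```text
clock: 30.75
tcp_pos: [0.5623, 0.0595, 0.1083]
ee_rot: [0.0, 0.681, 0.733, -0.0]
ft_force: [-0.4, 1.5, 1.7]
width: 0.004
finger_force: 0.9
```

```bash
python3 - <<'E'
from h import *
p,R,s=pose();print(p,s["ft_force"],s["width"])
a=np.radians(4.2);d=p[:2]-[.5573,.118];print("carton",d@[np.cos(a),np.sin(a)],d@[-np.sin(a),np.cos(a)])
E
```

```text
[0.5622678  0.0595125  0.10834834] [-0.43489734  1.52783397  1.74199277] 0.004263301042419106
carton 0.0006709369870761363 -0.058694266884892536
```

{"method": "move_arm", "body": {"rows": "1 0 0 -34 0 0 0;1 0 0 -38 0 0 0;1 20 0 -30 0 0 0;1 42 0 0 0 0 0;1 42 0 0 0 0 0;1 42 0 0 0 0 0;1 42 0 0 0 0 0;1 42 0 0 0 0 0;1 42 0 0 0 0 0;1 38 0 0 0 0 0"}}

```text
clock: 31.75
tcp_pos: [0.5393, 0.3705, 0.2099]
ee_rot: [0.0, 0.681, 0.733, -0.0]
ft_force: [0.8, 0.1, 0.7]
width: 0.003
finger_force: 0.0
```

```bash
python3 - <<'E'
from h import *
p,R,s=pose();print(p,s["ft_force"],s["joints"])
a=np.radians(4.2);d=p[:2]-[.5573,.118];print("carton",d@[np.cos(a),np.sin(a)],d@[-np.sin(a),np.cos(a)])
save("top","t7");
# wash bottle / left clearance
E
```

```text
[0.53934968 0.37047003 0.20994055] [0.8322894  0.05475549 0.73093014] [ 5.84112166e-01  4.79497537e-01  1.57067553e+00 -1.02767046e-03
  1.09157974e+00  5.10697923e-01]
carton 0.0005883318606775601 0.25310666603889137
```

{"method": "move_arm", "body": {"rows": "1 -10 0 19 0 0 0;1 -10 0 19 0 0 0;1 -10 0 19 0 0 0;1 -10 0 19 0 0 0;1 -12 0 19 0 0 0;1 -16 0 -5 0 0 0;1 -16 0 -5 0 0 0;1 -16 0 -5 0 0 0;1 -16 0 -5 0 0 0;1 -16 0 -5 0 0 0"}}

```text
clock: 32.8
tcp_pos: [0.55, 0.236, 0.1419]
ee_rot: [0.001, 0.681, 0.733, 0.001]
ft_force: [0.7, 1.7, -2.0]
width: 0.003
finger_force: 1.0
```

{"method": "move_arm", "body": {"rows": "1 -15 0 0 0 0 0;1 -15 0 0 0 0 0;1 -16 0 0 0 0 0;1 -5 0 8 0 0 0;1 -5 0 8 0 0 0;1 -5 0 8 0 0 0;1 0 0 4 0 0 0;1 0 0 4 0 0 0;1 0 0 0 0 0 0;1 0 0 0 0 0 0"}}

```text
clock: 33.8
tcp_pos: [0.5535, 0.1765, 0.1083]
ee_rot: [0.0, 0.68, 0.733, -0.001]
ft_force: [-1.6, -1.4, 1.3]
width: 0.005
finger_force: 1.3
```

```bash
cat >> h.py <<'E'
CC=np.array([.5573,.118]);_a=np.radians(4.2);CX=np.array([np.cos(_a),np.sin(_a)]);CY=np.array([-np.sin(_a),np.cos(_a)])
def W(x,y,z): return np.array([*(CC+CX*x+CY*y),z])
def car(p): d=np.array(p[:2])-CC; return np.round([d@CX,d@CY,p[2]],4)
E
python3 - <<'E'
from h import *
p,R,s=pose();print(car(p),s["ft_force"])
plan(W(-.19,0,.21),R,8,p+[0,0,.10],R)
E
```

```text
[0.0005 0.0586 0.1083] [-1.55917626 -1.38562638  1.31375382]
n 8 rot/row [0. 0. 0.] total world mm [-185.7  -72.4    1.7]
0 [ -7.3 -23.8  -0.2]
1 [ -7.3 -23.8  -0.2]
2 [ -7.3 -23.8  -0.2]
3 [ -7.3 -23.8  -0.2]
4 [ -7.3 -23.8  -0.2]
5 [ -7.3 -23.8  -0.2]
6 [ -7.3 -23.8  -0.2]
7 [ -7.3 -23.8  -0.2]
```

{"method": "move_arm", "body": {"rows": "1 0 0 -30 0 0 0;1 0 0 -40 0 0 0;1 0 0 -30 0 0 0;1 -10 -25 0 0 0 0;1 -10 -30 0 0 0 0;1 -10 -30 0 0 0 0;1 -10 -30 0 0 0 0;1 -10 -30 0 0 0 0;1 -9 -30 0 0 0 0;1 0 0 0 0 0 0"}}

```text
clock: 34.8
tcp_pos: [0.3798, 0.1039, 0.2078]
ee_rot: [-0.001, 0.68, 0.733, -0.001]
ft_force: [1.0, -0.1, -0.3]
width: 0.005
finger_force: 0.0
```

{"method": "move_arm", "body": {"rows": "1 0 0 30 0 0 0;1 0 0 30 0 0 0;1 0 0 30 0 0 0;1 0 0 0 0 0 0;1 0 14 -4 0 0 0;1 0 14 -4 0 0 0;1 0 14 -5 0 0 0;1 0 14 -5 0 0 0;1 0 14 -5 0 0 0;1 0 14 -5 0 0 0"}}

```text
clock: 35.8
tcp_pos: [0.4686, 0.1114, 0.148]
ee_rot: [0.001, 0.68, 0.733, 0.0]
ft_force: [-1.9, -0.3, -1.0]
width: 0.007
finger_force: 0.5
```

```bash
python3 - <<'E'
from h import *
p,R,s=pose();print(car(p),s["ft_force"],s["joints"],R.as_matrix().round(3).tolist())
E
```

```text
[-8.89e-02 -1.00e-04  1.48e-01] [-1.89569814 -0.34773712 -1.0490405 ] [ 2.08943911e-01  3.26156803e-01  1.99762604e+00 -7.35008889e-04
  8.16794673e-01  1.35232515e-01] [[-0.074, 0.997, 0.001], [0.997, 0.074, -0.0], [-0.0, 0.001, -1.0]]
```

{"method": "move_arm", "body": {"rows": "1 0 15 0 0 0 0;1 0 15 0 0 0 0;1 0 15 0 0 0 0;1 0 5 9 0 0 0;1 0 5 9 0 0 0;1 0 4 9 0 0 0;1 0 0 4 0 0 0;1 0 0 3 0 0 0;1 0 0 2 0 0 0;1 0 0 0 0 0 0"}}

```text
clock: 36.8
tcp_pos: [0.5262, 0.1152, 0.1124]
ee_rot: [0.0, 0.68, 0.733, -0.0]
ft_force: [-5.2, -0.9, 22.9]
width: 0.004
finger_force: 11.5
```

```bash
python3 - <<'E'
from h import *
p,R,s=pose();print(car(p),s["ft_force"])
E
```

```text
[-0.0313 -0.0005  0.1124] [-5.17919707 -0.91799441 22.87514337]
```

{"method": "move_arm", "body": {"rows": "1 0 0 -30 0 0 0;1 0 0 -40 0 0 0;1 0 0 -32 0 0 0;1 0 26 0 0 0 0;1 0 32 0 0 0 0;1 0 32 0 0 0 0;1 0 32 0 0 0 0;1 0 32 0 0 0 0;1 0 32 0 0 0 0;1 0 24 0 0 0 0"}}

```text
clock: 37.8
tcp_pos: [0.7365, 0.1308, 0.2116]
ee_rot: [-0.0, 0.681, 0.733, -0.001]
ft_force: [-0.8, -0.0, -0.3]
width: 0.007
finger_force: 0.0
```

{"method": "move_arm", "body": {"rows": "1 0 0 30 0 0 0;1 0 0 34 0 0 0;1 0 0 30 0 0 0;1 0 0 0 0 0 0;1 0 -15 -4 0 0 0;1 0 -15 -4 0 0 0;1 0 -15 -5 0 0 0;1 0 -15 -5 0 0 0;1 0 -15 -5 0 0 0;1 0 -15 -5 0 0 0"}}

```text
clock: 38.8
tcp_pos: [0.6462, 0.1242, 0.1486]
ee_rot: [0.001, 0.68, 0.733, 0.001]
ft_force: [1.8, 0.7, -0.5]
width: 0.006
finger_force: 0.5
```

```bash
python3 - <<'E'
from h import *
p,R,s=pose();print(car(p),s["ft_force"])
E
```

```text
[ 0.0891 -0.0003  0.1486] [ 1.83050525  0.71231051 -0.4628303 ]
```

{"method": "move_arm", "body": {"rows": "1 0 -15 0 0 0 0;1 0 -15 0 0 0 0;1 0 -15 0 0 0 0;1 0 -5 9 0 0 0;1 0 -5 9 0 0 0;1 0 -3 9 0 0 0;1 0 0 4 0 0 0;1 0 0 3 0 0 0;1 0 0 2 0 0 0;1 0 0 0 0 0 0"}}

```text
clock: 39.8
tcp_pos: [0.5875, 0.1197, 0.1123]
ee_rot: [-0.0, 0.68, 0.733, -0.001]
ft_force: [-11.6, -1.3, 24.6]
width: 0.004
finger_force: 12.5
```

```bash
python3 - <<'E'
from h import *
p,R,s=pose();print(car(p),s["ft_force"])
E
```

```text
[ 0.0303 -0.0005  0.1123] [-11.58780719  -1.25574362  24.63199902]
```

{"method": "move_arm", "body": {"rows": "1 0 0 -20 0 0 0;1 20 -10 0 0 0 0;1 20 -10 0 0 0 0;1 20 -10 0 0 0 0;1 0 0 15 0 0 0;1 0 0 4 0 0 0;1 0 0 1.5 0 0 0;1 0 0 0 0 0 0;1 0 0 0 0 0 0;1 0 0 -10 0 0 0"}}

```text
clock: 40.8
tcp_pos: [0.5538, 0.1771, 0.1195]
ee_rot: [-0.0, 0.681, 0.733, -0.0]
ft_force: [0.3, -0.0, -0.9]
width: 0.006
finger_force: 0.0
```

{"method": "move_arm", "body": {"rows": "1 0 0 -12 0 0 0;1 -40 0 0 0 0 0;1 -40 0 0 0 0 0;1 -40 0 0 0 0 0;1 0 0 16 0 0 0;1 0 0 5 0 0 0;1 0 0 1 0 0 0;1 0 0 0 0 0 0;1 0 0 0 0 0 0;1 0 0 0 0 0 0"}}

```text
clock: 41.8
tcp_pos: [0.5632, 0.0549, 0.1121]
ee_rot: [0.002, 0.68, 0.733, -0.002]
ft_force: [-5.7, -16.3, 24.4]
width: 0.002
finger_force: 13.2
```

{"method": "move_arm", "body": {"rows": "1 0 0 -20 0 0 0;1 0 0 -40 0 0 0;1 -30 0 -40 0 0 0;1 -45 0 -30 0 0 0;1 -45 0 0 0 0 0;1 -45 0 0 0 0 0;1 -45 0 0 0 0 0;1 -45 0 0 0 0 0;1 0 0 0 0 0 0;1 0 0 0 0 0 0"}}

```text
clock: 42.8
tcp_pos: [0.5808, -0.1937, 0.2372]
ee_rot: [-0.0, 0.681, 0.732, -0.0]
ft_force: [-1.1, 0.8, -0.6]
width: 0.002
finger_force: 0.0
```

```bash
python3 - <<'E'
from h import *
p,R,s=pose();print(car(p),s["ft_force"])
for n in("top","side"):
    c=cam(n);im=save(n,n+"9");h=cv2.cvtColor(im,cv2.COLOR_RGB2HSV)
    # brown extent along lines through the closed lid at z=.112, and brightness outside
    lid=np.array([proj(c,W(x,y,.1125)) for x,y in((-.074,-.104),(.074,-.104),(.074,.104),(-.074,.104))])
    m=np.zeros((400,640),np.uint8);cv2.fillPoly(m,[lid.round().astype(np.int32)],1)
    inn=cv2.erode(m,np.ones((5,5)));g=h[inn>0];print(n,"lid HSV",g.mean(0).round(),g.std(0).round(), "dark/low-sat frac",((g[:,1]<70)).mean().round(3))
    for ax,a,b in(("x-",(-.1,0),0),("x+",(.1,0),0),("y+",(0,.135),0),("y-",(0,-.135),0)):
        u,v=proj(c,W(*a,.14));uu,vv=proj(c,W(*a,0));print(ax,h[int(vv),int(uu)],im[int(v),int(u)],im[int(vv),int(uu)])
    print("seam profile",[im[int(v),int(u)].sum() for u,v in(proj(c,W(x,0.0,.1125)) for x in np.arange(-.07,.075,.01))])
E
```

```text
[ 0.0006 -0.3126  0.2372] [-1.09311959  0.82351319 -0.55569648]
top lid HSV [ 15. 100. 130.] [ 1.  3. 14.] dark/low-sat frac 0.005
x- [ 19  71 107] [114 102  82] [107  96  77]
x+ [ 19  73 161] [164 147 117] [161 144 115]
y+ [ 18  75 164] [165 147 117] [164 145 116]
y- [ 19  70 106] [105  96  76] [106  95  77]
seam profile [np.uint64(336), np.uint64(329), np.uint64(326), np.uint64(319), np.uint64(334), np.uint64(324), np.uint64(319), np.uint64(326), np.uint64(327), np.uint64(316), np.uint64(308), np.uint64(319), np.uint64(325), np.uint64(322), np.uint64(320)]
side lid HSV [ 16.  98. 155.] [ 0.  3. 17.] dark/low-sat frac 0.0
x- [ 19  75 123] [149 123  91] [123 110  87]
x+ [ 16 100 105] [34 31 30] [105  86  64]
y+ [ 16  57 130] [187 171 139] [130 116 101]
y- [ 19  77 122] [119  96  72] [122 109  85]
seam profile [np.uint64(376), np.uint64(397), np.uint64(385), np.uint64(386), np.uint64(390), np.uint64(389), np.uint64(388), np.uint64(384), np.uint64(396), np.uint64(393), np.uint64(387), np.uint64(391), np.uint64(393), np.uint64(395), np.uint64(439)]
```

The lid is uniformly cardboard within its closed outline, bench colour shows on all sides in the top view, and the presses bottomed at 112 mm, so I hand the job in.

```bash
python3 -c "
from rig import workorder
print(workorder.close_job())"
```

```text
the job is handed in; nothing more can be done
None
```

The red-capped jar is lying in the foam pocket and all four flaps are folded and pressed flat, short ones under long ones. I handed the job in after about 43 s of the 72 s limit; the system did not report a verdict.

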